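# Open the used-oil canister: flip the locking tab, unscrew the cap

### The arm

A 6-joint arm with a two-finger parallel gripper is mounted at the origin on the work surface. World frame = base frame: x ahead of the robot, y to its left, z up, the work surface at z = 0. Lengths are in mm, angles in rad, forces in N, time in s.
With the tool pointing down it reaches from about 275 to 750 mm from the base axis. Payload 10.2 kg.
Tool frame: the origin (TCP) lies at the very end of the fingers, on their centre line; the grasp point (between the pads) lies 19 mm behind it; z points along the fingers, x is the direction in which the jaws open and shut, and the axes are right-handed (so a half turn about z gives the same grasp; the last joint's range is limited). The gripper opens to 88 mm and grips with 3 to 60 N. Pads are 18 mm wide; open, the fingers measure 123 mm over their backs; the gripper's body (75 mm by 187 mm) begins 45 mm behind the grasp point.
Start: joints at [1.011, 0.313, 1.498, -0, 1.331, -0.223], TCP at [173.509, 495.506, 238.72] pointing down, gripper open.
Joint ranges: [-2.94, 2.94], [-0.97, 2.17], [0.19, 2.56], [-1.23, 4.37], [0.02, 3.11], [-2.88, 2.88]. Speed limits (rad/s): [2.39, 2.39, 3.01, 3.14, 3.14, 3.14].

### API

Orientations are given as a 3x3 rotation matrix whose columns are the frame's x, y, z axes.
In Python, from station import r, eyes gives the robot as it stands. The module is installed in compiled form; this text tells all that it offers.
- The arm moves only by the tool jog_arm, never from a script. Its argument "rows" is a list of rows, each a list of 3 entries, a list of its own where there are three numbers: the turn, a rotation vector about the tool's x, y, z in rad, then the shift along the tool's x, y, z in cm, then the finger opening in cm, from 0 to 8.81. A call has 1 to 8 rows; each row is the pose to reach, as a shift and turn from the pose measured when the call began, along the tool's axes at that moment; what a row does not reach only later rows make up. A row lasts 1/10 s, in which the tool goes at most 50 mm and 8.59 degrees, less where a joint would pass 70% of its speed; a pose out of reach is approached as far as the arm can. A call with a gripper value outside its range is refused whole. The fingers move at their own pace and stop on an object; the grip force is fixed at half the most. Time passes only in rows, so rows that repeat a pose let the fingers close. It gives the time, the measured TCP pose, the force and the opening at its end, in the units of the state.
- r.observe(): the state, without advancing time (a new reading comes with each control period).
- eyes.grab_frame(name): name is "side" or "top" or "wrist"; returns the picture (420x560x3 uint8, red, green, blue); there is no depth.
- eyes.camera_model(name): a dict with "intrinsics" (3x3 intrinsics, pixels), "k1" (the pictures are not rectified: a ray, as slopes to the right and down, at radius r is drawn at 1 + k1 r^2 times it, then the intrinsics apply), "rvec" (rotation vector, rad) and "tvec" (3), from world to camera coordinates, as OpenCV has them. Camera axes: x right, y down, z forward; pixel columns grow to the right and rows downward; lengths in mm; the calibration is good to about 2 mm. A picture is of the moment at which its call begins: read the wrist's pose just before it. camera_model takes no time and is no camera call; for the wrist camera it gives the pose at the moment of the call.
- r.sign_off(): hands the job in, once; it reports no verdict.
The state is a dict: "time_s": time; "joints": joint angles; "qvel": joint speeds; "tau": joint torques, N m; "tool_pos": TCP position; "tool_rot": TCP orientation; "ft_force": force on the tool from outside, world axes, zero at the start; "torque": the same for the moment, N m; "grip_width": opening from 0.0 (shut) to 1.0 (fully open).
Only numpy, scipy, OpenCV 4.12 (cv2) and the standard library are available. Lean on these libraries where they do the work, as an engineer would, in place of code of your own. Each camera call takes 0.05 s, during which the arm holds its last target.

### The job

Open the grey used-oil canister for filling: flip its yellow locking tab up and well over to the back, then unscrew the blue cap beneath it (anticlockwise) by feel until it reaches its stop and is free, lift it off and lower it into the steel drip tray before letting go. Be gentle: do not force the cap against its stop, pull on it before it is free or press it into the canister, and leave the bottle, cup, deli container and crushed can where they are.

Things in the scene. Friction and masses are not known exactly. Their poses are not given: they have to be found in the camera images.
- canister: Grey plastic canister, 115 mm high to its shoulder, bolted down in a dark steel foot. Origin on the mat straight below the neck's axis, z up; spans x -85 to +125 mm, y -85 to +85 mm. A white neck 46 mm across stands on the shoulder. The tab's hinge bracket (15 mm to each side of y = 0, up to z = 171 mm) is at x = 47 to 59 mm.
- tab_end (a point): Pinch point on the yellow locking tab, 8 mm from its free end, mid-width, mid-thickness; moves with it. The tab is a bar 18 mm wide (along canister y), 6 mm thick, 98 mm long. Shut, it lies level across the cap, towards canister -x, 50 mm above the shoulder. Pinched on its two sides from above it can be swung over its whole arc with the fingers upright: it turns between the pads.
- tab_hinge (a point): Middle of the tab's hinge, on the canister at x = 52, y = 0, z = 168 mm; the axis is the canister's y axis; 90 mm from tab_end.
- tab (a joint): Tab angle in rad: 0 shut (lying over the cap towards canister -x), 1.57 upright, stop at 2.9 (lying back towards canister +x). Stiff hinge (about 0.12 N m): stays where it is left. Well over to the back means beyond about 2.3.
- cap_grip (a point): Centre of the blue screw cap's round grip (52 mm across, 18 mm high, ribbed, 40 to 70 g), half-way up; z up along its axis. Two ridges on top, 7 mm high, 28 mm apart, straddle the shut tab. A stem with two thread lugs reaches 27 mm below this point. Screwed on, the point lies 154 mm above the mat.
- cap: The same cap; origin 9 mm below cap_grip. It unscrews anticlockwise seen from above: after 0.95 to 2.0 rad (differs each time, not readable from poses) it meets a firm stop; let go of, it has risen 1 to 3 mm. At the stop, and up to about 0.1 rad before it, the lugs are free and the cap lifts straight out once the twist is eased off; earlier they hold it. Regrasping on the way is fine.
- tray: Square drip tray of steel, 180 x 180 mm, walls 18 mm high and 4 mm thick, fixed to the mat; origin under its centre, inner floor 4 mm above the origin. The cap may come to rest at a slant there, on its stem and rim.
- bottle: Brown glass bottle, 62 mm across, 210 mm high, standing; origin under its centre.
- cup: White ceramic cup, 80 mm across the rim, 85 mm high; origin under its centre.
- deli: Transparent round deli container, 110 mm across, 70 mm high, open; origin under its centre.
- can: Crushed aluminium can, 68 mm across, 45 mm high, standing on the mat; origin under its centre.
- neck (a point): Top of the neck on its axis, where the grip of the cap rests: canister x = y = 0, z = 145 mm. The thread inside is hidden and drags: turning takes a steady 0.5 N m or so, so grip firmly (about 40 N). 0.1 to 0.2 N m above that is the stop; 0.35 N m above it is too much (90 N summed over all contacts of cap and canister), as is a pull of 40 N. A sprung seal lifts with up to 10 N.

How it is judged (in metres and radians):
On the way, in this order (a step that is already met when the one before it is completed fails the run):
1. the locking tab is flipped well over to the back (beyond 2.2 rad) (value of joint tab above 2.2 rad), for 0.2 s.
2. the cap is off: lifted at least 30 mm above its seat (z of cap_grip in the frame of canister above 0.184 m), for 0.1 s.
At the end, for the whole second after the job is handed in: The tab is flipped back beyond 2.2 rad, and the cap lies at rest on the floor of the drip tray, its centre within 75 mm of the tray's centre in both tray directions and less than 45 mm above the mat, in any attitude (value of joint tab above 2.2 rad and x of cap_grip in the frame of tray between -0.075 and 0.075 m and y of cap_grip in the frame of tray between -0.075 and 0.075 m and z of cap_grip in the frame of tray below 0.045 m and linear speed of cap below 0.05 m/s); the robot touches nothing.
It fails at once if cap and canister pressed, pulled or twisted against each other with more than 90 N of contact force in all (cap forced) (contact force between cap and canister above 90 N).
It fails at once if the cap is let go of over the tray from more than about 4 cm up (z of cap_grip in the frame of tray above 0.075 m and horizontal distance between cap_grip and tray below 0.12 m and contact force between cap and the fingers below 0.02 N).
It fails at once if the bottle, cup, deli container or crushed can moved more than 20 mm (distance of any of bottle, cup, deli, can from where it was at the start of the episode above 0.02 m).
It also fails if it takes over 72 s, if anything falls off the work surface, if the arm or the gripper's body presses on something with over 40 N, if the wrist force passes 120 N, or if a joint passes its speed limit or range.

## Working session

There is one attempt and no reset: what is moved stays moved. The work goes in short steps, Python scripts to look and compute and a tool call to move; the robot and the scene stay as the last step left them, time stands still between calls to the robot, and variables do not carry over. Pictures are saved under pics/ and viewed, and the job is handed in when it is done.

Besides the shell and the picture viewer there is one more tool, called after "Request:" by a JSON object that holds its "api" and its "payload". jog_arm: Moves the arm, as the interface text tells. Its arguments: {"type":"object","properties":{"rows":{"type":"array"}},"required":["rows"]}

```bash
mkdir -p pics; cat > h.py <<'E'
import numpy as np, cv2
from station import r, eyes
def cam(n):
    m=eyes.camera_model(n); K=np.array(m["intrinsics"],float); R=cv2.Rodrigues(np.array(m["rvec"],float))[0]; t=np.array(m["tvec"],float).ravel()
    return K,float(m["k1"]),R,t
def ray(c,u,v):
    K,k1,R,t=c
    p=np.linalg.inv(K)@[u,v,1]; d=cv2.undistortPoints(np.array([[[float(u),float(v)]]]),K,np.array([k1,0,0,0.]))[0,0]
    return -R.T@t, R.T@np.array([d[0],d[1],1])
def onz(c,u,v,z):
    o,d=ray(c,u,v); return o+d*(z-o[2])/d[2]
def proj(c,P):
    K,k1,R,t=c
    return cv2.projectPoints(np.array(P,float).reshape(-1,1,3),cv2.Rodrigues(R)[0],t,K,np.array([k1,0,0,0.]))[0].reshape(-1,2)
def tri(rays):
    A=np.zeros((3,3));b=np.zeros(3)
    for o,d in rays:
        d=d/np.linalg.norm(d);M=np.eye(3)-np.outer(d,d);A+=M;b+=M@o
    return np.linalg.solve(A,b)
def save(n,f,s=1):
    im=eyes.grab_frame(n); cv2.imwrite("pics/"+f,im[:,:,::-1]); return im
E
python3 - <<'E'
from h import *
np.set_printoptions(precision=2,suppress=True)
for n in("side","top","wrist"):
    c=cam(n); print(n,-c[2].T@c[3],c[2][2]); np.save("im_"+n,save(n,n+"0.png"))
print(r.observe())
E
```

```text
side [ 115.46 -660.87  622.85] [ 0.5   0.68 -0.54]
top [ 494.12  -26.26 1178.52] [ 0.06  0.03 -1.  ]
wrist [ 95.98 522.92 384.1 ] [ 0.3  -0.11 -0.95]
{'time_s': 0.15, 'joints': array([ 1.01,  0.31,  1.5 ,  0.  ,  1.33, -0.22]), 'qvel': array([-0., -0., -0.,  0., -0.,  0.]), 'tau': array([  0.  , -40.23, -25.23,   0.07,   0.03,  -0.  ]), 'tool_pos': array([173.41, 495.35, 238.3 ]), 'tool_rot': array([[ 0.33,  0.94, -0.  ],
       [ 0.94, -0.33, -0.  ],
       [-0.  , -0.  , -1.  ]]), 'ft_force': array([ 0.28, -1.04,  0.12]), 'torque': array([-0.03, -0.05, -0.07]), 'grip_width': 1.0022266389735763}
```

View pics/side0.png

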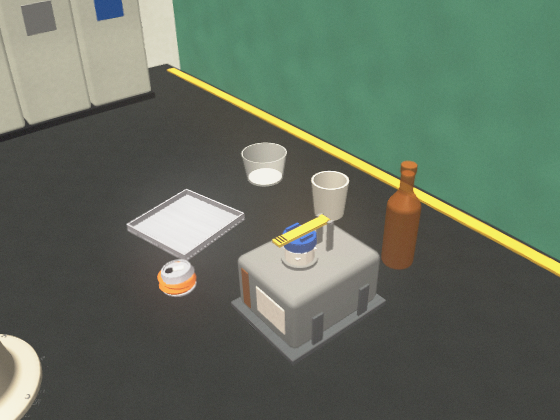

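View pics/top0.png

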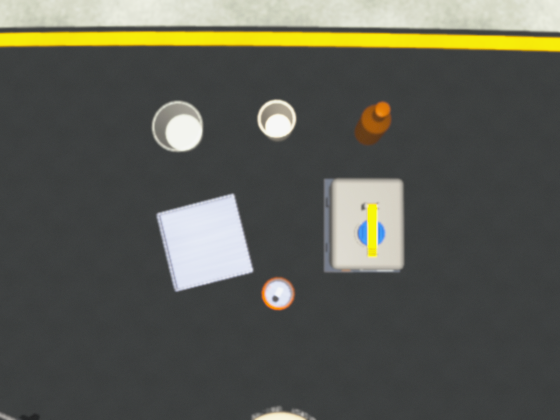

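View pics/wrist0.png

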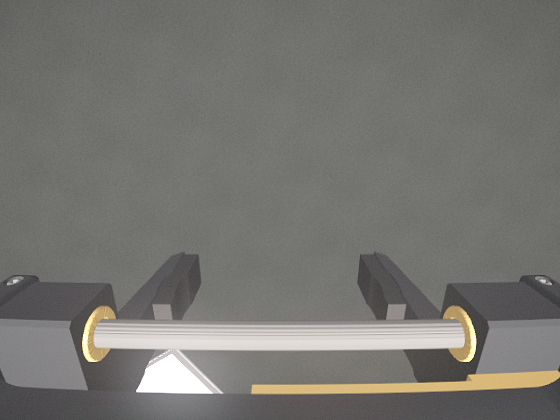

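The top view shows the tab at about (372,205)–(372,257), the blue cap at (371,233) and the tray centred near (205,243). The side view agrees, with the tab's free end at (278,242) and the hinge end at (328,220). Next I'll measure them.

```bash
python3 - <<'E'
from h import *
np.set_printoptions(precision=1,suppress=True)
top=np.load("im_top.npy");side=np.load("im_side.npy");ct=cam("top");cs=cam("side")
def mask(im,lo,hi): 
    return cv2.inRange(cv2.cvtColor(im,cv2.COLOR_RGB2HSV),lo,hi)
def big(m,roi):
    z=np.zeros_like(m);x0,y0,x1,y1=roi;z[y0:y1,x0:x1]=m[y0:y1,x0:x1]
    cs_,_=cv2.findContours(z,cv2.RETR_EXTERNAL,cv2.CHAIN_APPROX_NONE);return max(cs_,key=cv2.contourArea)
Y=((20,120,100),(35,255,255));B=((100,120,60),(125,255,255))
c=big(mask(top,*Y),(320,170,420,280)); rc=cv2.minAreaRect(c); print("tab top",rc)
bx=cv2.boxPoints(rc); W=np.array([onz(ct,*p,171) for p in bx]); print(W)
e=[(W[i]+W[(i+1)%4])/2 for i in range(4)]; l=[np.linalg.norm(W[i]-W[(i+1)%4]) for i in range(4)]; print(l); 
sh=np.argsort(l)[:2]; ends=[e[i] for i in sh]; ends.sort(key=lambda p:-p[0]); h,f=ends
u=(f-h)/np.linalg.norm(f-h); print("hinge end",h,"free",f,"dir",u, np.arctan2(u[1],u[0]))
c=big(mask(side,*Y),(260,200,345,260)); rs=cv2.minAreaRect(c); print("tab side",rs,cv2.boxPoints(rs)); 
print("proj of ends in side",proj(cs,[h,f]))
m=mask(top,*B)|0; c=big(m|mask(top,*Y),(350,218,395,250)); 
yy,xx=np.nonzero(m[210:260,340:400]); pts=np.stack([xx+340,yy+210],1); print("blue top",cv2.minEnclosingCircle(pts.astype(np.float32)))
(u0,v0),_=cv2.minEnclosingCircle(pts.astype(np.float32)); print("cap centre z163",onz(ct,u0,v0,163), "edge pt", [onz(ct,u0+s*_,v0,163) for s in(-1,1)])
# tray
g=cv2.cvtColor(top,cv2.COLOR_RGB2GRAY); m=cv2.inRange(g,120,255); c=big(m,(140,170,258,300)); rt=cv2.minAreaRect(c);print("tray",rt)
W=np.array([onz(ct,*p,18) for p in cv2.boxPoints(rt)]);print(W,W.mean(0),[np.linalg.norm(W[i]-W[(i+1)%4]) for i in range(4)])
# canister outline
m=mask(top,(0,0,140),(40,60,255)); c=big(m,(328,172,410,275)); rt=cv2.minAreaRect(c);print("can",rt); W=np.array([onz(ct,*p,115) for p in cv2.boxPoints(rt)]);print(W)
for n,(a,b,z) in dict(bottle=(382,110,210),can=(278,293,45),cup=(277,113,85),deli=(177,122,70)).items(): print(n,onz(ct,a,b,z))
E
```

```text
tab top ((371.5, 230.0), (52.0, 9.0), 90.0)
[[ 570.8 -163.7  171. ]
 [ 571.1 -181.2  171. ]
 [ 470.3 -182.2  171. ]
 [ 469.9 -164.9  171. ]]
[np.float64(17.49003113626062), np.float64(100.8143851874864), np.float64(17.39255663778669), np.float64(100.82414957760149)]
hinge end [ 570.9 -172.5  171. ] free [ 470.1 -173.5  171. ] dir [-1. -0.  0.] -3.130754990461201
tab side ((300.8999938964844, 230.300048828125), (10.28591251373291, 60.37383270263672), 63.43495178222656) [[271.6 239.2]
 [325.6 212.2]
 [330.2 221.4]
 [276.2 248.4]]
proj of ends in side [[327.1 216.5]
 [276.9 241.1]]
blue top ((371.0, 232.6666717529297), 13.017179489135742)
cap centre z163 [ 515.4 -173.2  163. ] edge pt [array([ 514.9, -147.8,  163. ]), array([ 515.8, -198.6,  163. ])]
tray ((204.02943420410156, 242.11766052246094), (81.73450469970703, 81.49195861816406), 75.96376037597656)
[[554.5 294.4  18. ]
 [602.6 115.5  18. ]
 [425.6  66.5  18. ]
 [377.2 243.4  18. ]] [490.  179.9  18. ] [np.float64(185.23546849170276), np.float64(183.64816520694305), np.float64(183.40453678017303), np.float64(184.55178317830163)]
can ((367.0, 224.99996948242188), (91.99998474121094, 69.99998474121094), 90.0)
[[ 625.3  -98.8  115. ]
 [ 628.  -242.9  115. ]
 [ 439.5 -244.3  115. ]
 [ 436.6 -101.7  115. ]]
bottle [ 746.9 -185.3  210. ]
can [382.7   9.8  45. ]
cup [769.4  18.7  85. ]
deli [750.7 237.9  70. ]
```

```bash
cat >> h.py <<'E'
from scipy.spatial.transform import Rotation as Ro
def go(P,ang,s=None):
    s=s or r.observe(); R=np.array(s["tool_rot"]);p=np.array(s["tool_pos"])
    Rt=np.array([[np.cos(ang),np.sin(ang),0],[np.sin(ang),-np.cos(ang),0],[0,0,-1.]])
    print("turn",np.round(Ro.from_matrix(R.T@Rt).as_rotvec(),3),"cm",np.round(R.T@(np.array(P)-p)/10,2))
def st():
    s=r.observe(); R=s["tool_rot"]; print("t",round(s["time_s"],2),"p",np.round(s["tool_pos"],1),"ang",round(np.arctan2(R[1,0],R[0,0]),3),"F",np.round(s["ft_force"],1),"M",np.round(s["torque"],3),"w",round(s["grip_width"]*88.1,1),"q",np.round(s["joints"],2)); return s
E
python3 -c "
from h import *
st();go([478.5,-173,215],-np.pi/2)"
```

```text
t 0.15 p [173.4 495.3 238.3] ang 1.234 F [ 0.3 -1.   0.1] M [-0.033 -0.053 -0.067] w 88.3 q [ 1.01  0.31  1.5   0.    1.33 -0.22]
turn [1.000e-03 1.000e-03 2.805e+00] cm [-53.    50.88   2.37]
```

Request:
{"api": "jog_arm", "payload": {"rows": [[[0,0,2.805],[-53,50.9,2.3],4.4],[[0,0,2.805],[-53,50.9,2.3],4.4],[[0,0,2.805],[-53,50.9,2.3],4.4],[[0,0,2.805],[-53,50.9,2.3],4.4],[[0,0,2.805],[-53,50.9,2.3],4.4],[[0,0,2.805],[-53,50.9,2.3],4.4],[[0,0,2.805],[-53,50.9,2.3],4.4],[[0,0,2.805],[-53,50.9,2.3],4.4]]}}

```text
time_s: 0.95
tool_pos: [339.8, 129.9, 226.3]
tool_rot: [[1.0, 0.028, 0.001], [0.028, -1.0, -0.0], [0.001, 0.0, -1.0]]
ft_force: [1.8, 1.3, -0.4]
grip_width: 0.504
```

```bash
python3 -c "
from h import *
st();go([478.5,-173,215],-np.pi/2)"
```

```text
t 0.95 p [339.8 129.9 226.3] ang 0.028 F [ 1.8  1.3 -0.4] M [-0.014  0.1    0.004] w 44.4 q [ 0.04 -0.04  1.94 -0.    1.24  0.01]
turn [-0.000e+00 -1.000e-03  1.599e+00] cm [13.02 30.66  1.15]
```

Request:
{"api": "jog_arm", "payload": {"rows": [[[0,0,1.6],[13,30.7,1.1],4.4],[[0,0,1.6],[13,30.7,1.1],4.4],[[0,0,1.6],[13,30.7,1.1],4.4],[[0,0,1.6],[13,30.7,1.1],4.4],[[0,0,1.6],[13,30.7,1.1],4.4],[[0,0,1.6],[13,30.7,1.1],4.4],[[0,0,1.6],[13,30.7,1.1],4.4],[[0,0,1.6],[13,30.7,1.1],4.4]]}}

```text
time_s: 1.75
tool_pos: [479.0, -176.8, 214.5]
tool_rot: [[0.385, -0.923, -0.0], [-0.923, -0.385, -0.0], [0.0, 0.0, -1.0]]
ft_force: [-0.4, 0.3, 0.2]
grip_width: 0.498
```

```bash
python3 -c "
from h import *
st();go([478.5,-173,215],-np.pi/2)"
```

```text
t 1.75 p [ 479.  -176.8  214.5] ang -1.176 F [-0.4  0.3  0.2] M [ 0.019  0.187 -0.011] w 43.8 q [-0.58  0.3   1.58 -0.    1.26  0.59]
turn [ 0.    -0.     0.395] cm [-0.37 -0.1  -0.05]
```

Request:
{"api": "jog_arm", "payload": {"rows": [[[0,0,0.395],[-0.4,-0.1,0],4.4],[[0,0,0.395],[-0.4,-0.1,0],4.4],[[0,0,0.395],[-0.4,-0.1,0],4.4],[[0,0,0.395],[-0.4,-0.1,0],4.4]]}}

```text
time_s: 2.15
tool_pos: [478.3, -172.8, 214.2]
tool_rot: [[-0.001, -1.0, -0.001], [-1.0, 0.001, -0.0], [0.0, 0.001, -1.0]]
ft_force: [0.1, 0.1, -0.7]
grip_width: 0.499
```

```bash
python3 -c "
from h import *
st();save('wrist','w1.png');save('side','s1.png');go([478.5,-173,149],-np.pi/2)
c=cam('wrist');print(proj(c,[[478.5,-173,171],[470.5,-173,171],[568.5,-173,171],[478.5,-164,171],[517,-173,170]]))"
```

```text
t 2.15 p [ 478.3 -172.8  214.2] ang -1.572 F [ 0.1  0.1 -0.7] M [ 0.019  0.181 -0.031] w 44.0 q [-0.58  0.3   1.58 -0.    1.26  0.99]
turn [ 0.    -0.     0.003] cm [ 0.02 -0.02  6.53]
[[279.58132553 237.5604843 ]
 [279.5401021  248.09254306]
 [280.11437559  98.9485227 ]
 [266.5463921  237.52836367]
 [279.78763846 182.62682807]]
```

View pics/w1.png

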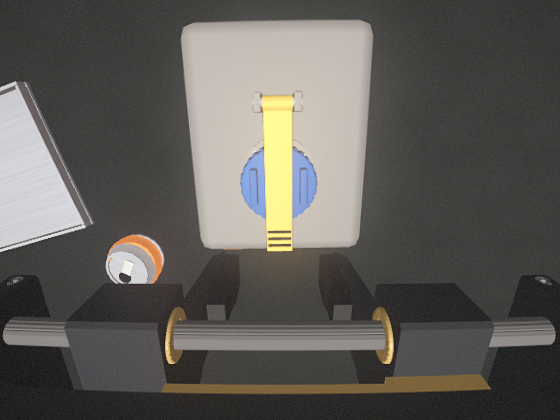

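View pics/s1.png

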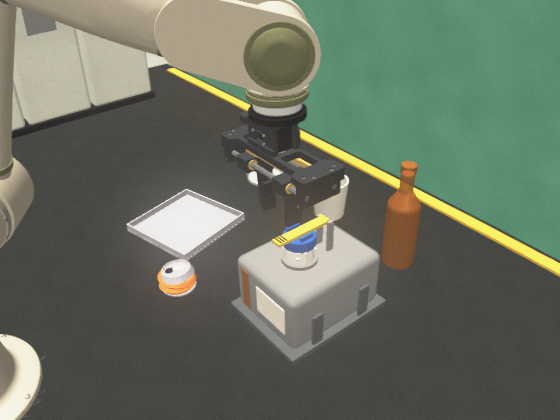

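The wrist view has the tab centred at column 279, with its free end at row 251 and its hinge at row 102. The cap's centre is at (279,181). That is within 2 mm of the top view, so I take the hinge x as 567.5, the cap axis x as 516 and tab_end x as 477.5. I'll descend now.

Request:
{"api": "jog_arm", "payload": {"rows": [[[0,0,0],[0,0.1,3.5],4.4],[[0,0,0],[0,0.1,5.5],4.4],[[0,0,0],[0,0.1,6.4],4.4],[[0,0,0],[0,0.1,6.4],4.4],[[0,0,0],[0,0.1,6.4],1],[[0,0,0],[0,0.1,6.4],1],[[0,0,0],[0,0.1,6.4],1],[[0,0,0],[0,0.1,6.4],1]]}}

```text
time_s: 3.05
tool_pos: [477.5, -172.9, 150.9]
tool_rot: [[0.003, -1.0, 0.001], [-1.0, -0.003, -0.001], [0.001, -0.001, -1.0]]
ft_force: [0.1, -0.8, 2.0]
grip_width: 0.196
```

```bash
python3 -c "
from h import *
s=st();save('side','s2.png')
T=np.arange(0,2.9,.18)
for th in T: print(round(th,2), np.round([-(567.5-90*np.cos(th)-477.5)/10, -9*np.sin(th)],2))
"
```

```text
t 3.05 p [ 477.5 -172.9  150.9] ang -1.568 F [ 0.1 -0.8  2. ] M [-0.083  0.15   0.043] w 17.3 q [-0.58  0.36  1.67 -0.    1.11  0.99]
0.0 [-0. -0.]
0.18 [-0.15 -1.61]
0.36 [-0.58 -3.17]
0.54 [-1.28 -4.63]
0.72 [-2.23 -5.93]
0.9 [-3.41 -7.05]
1.08 [-4.76 -7.94]
1.26 [-6.25 -8.57]
1.44 [-7.83 -8.92]
1.62 [-9.44 -8.99]
1.8 [-11.04  -8.76]
1.98 [-12.58  -8.26]
2.16 [-14.    -7.48]
2.34 [-15.26  -6.47]
2.52 [-16.32  -5.24]
2.7 [-17.14  -3.85]
2.88 [-17.69  -2.33]
```

View pics/s2.png

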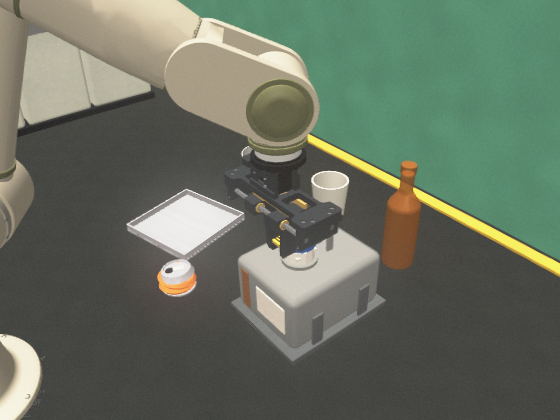

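The opening stopped at 17.3 mm, so the tab is pinched. Next is the first half of the arc, up to about 1.44 rad.

Request:
{"api": "jog_arm", "payload": {"rows": [[[0,0,0],[0,-0.15,-1.6],1],[[0,0,0],[0,-0.6,-3.2],1],[[0,0,0],[0,-1.3,-4.6],1],[[0,0,0],[0,-2.2,-5.9],1],[[0,0,0],[0,-3.4,-7.05],1],[[0,0,0],[0,-4.8,-7.9],1],[[0,0,0],[0,-6.25,-8.6],1],[[0,0,0],[0,-7.8,-8.9],1]]}}

```text
time_s: 3.9
tool_pos: [555.2, -172.2, 240.5]
tool_rot: [[0.003, -1.0, -0.002], [-1.0, -0.003, -0.0], [0.0, 0.002, -1.0]]
ft_force: [-5.0, 2.6, 2.8]
grip_width: 0.2
```

```bash
python3 -c "
from h import *
s=st();p=s['tool_pos']
save('side','s3.png');R=np.array(s['tool_rot'])
for th in [1.6,1.8,2.0,2.2,2.4,2.6,2.75,2.85]: print(th, np.round(R.T@(np.array([567.5-90*np.cos(th),-173,150.5+90*np.sin(th)])-p)/10,2))
"
```

```text
t 3.9 p [ 555.2 -172.2  240.5] ang -1.567 F [-5.   2.6  2.8] M [ 0.402  1.157 -0.066] w 17.6 q [-0.5   0.44  1.32 -0.    1.39  1.07]
1.6 [ 0.09 -1.49  0.  ]
1.8 [ 0.1  -3.27  0.23]
2.0 [ 0.1  -4.98  0.81]
2.2 [ 0.11 -6.53  1.72]
2.4 [ 0.11 -7.87  2.91]
2.6 [ 0.11 -8.95  4.35]
2.75 [ 0.12 -9.56  5.55]
2.85 [ 0.12 -9.86  6.4 ]
```

View pics/s3.png

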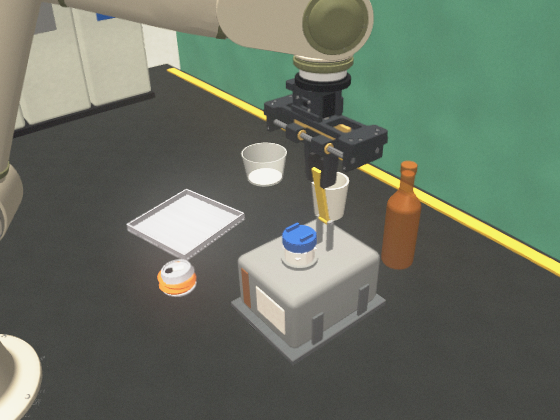

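The tab stands nearly upright between the pads. Continuing over the back.

Request:
{"api": "jog_arm", "payload": {"rows": [[[0,0,0],[0.05,-1.5,0],1],[[0,0,0],[0.05,-3.3,0.25],1],[[0,0,0],[0.05,-5,0.8],1],[[0,0,0],[0.05,-6.5,1.7],1],[[0,0,0],[0.05,-7.9,2.9],1],[[0,0,0],[0.05,-8.95,4.35],1],[[0,0,0],[0.05,-9.55,5.5],1],[[0,0,0],[0.05,-9.8,6.1],1]]}}

```text
time_s: 4.75
tool_pos: [658.2, -171.2, 181.5]
tool_rot: [[0.005, -1.0, 0.011], [-1.0, -0.005, -0.001], [0.001, -0.011, -1.0]]
ft_force: [15.3, 5.6, 9.5]
grip_width: 0.157
```

```bash
python3 -c "
from h import *
s=st();save('side','s4.png')"
```

```text
t 4.75 p [ 658.2 -171.2  181.5] ang -1.566 F [15.3  5.6  9.5] M [ 0.762 -1.779 -0.055] w 13.9 q [-0.43  0.7   1.05  0.    1.39  1.14]
```

View pics/s4.png

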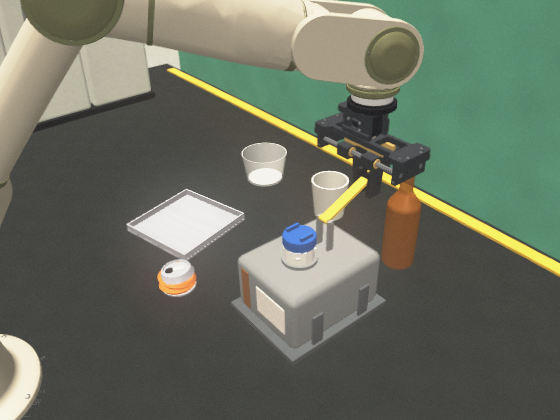

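Request:
{"api": "jog_arm", "payload": {"rows": [[[0,0,0],[0,0,0],5],[[0,0,0],[0,0,0],5],[[0,0,0],[0,0,0],5],[[0,0,0],[0,0,-3],5],[[0,0,0],[0,0,-7],5],[[0,0,0],[0,0,-7],5]]}}

```text
time_s: 5.4
tool_pos: [658.6, -171.9, 256.7]
tool_rot: [[0.005, -1.0, 0.019], [-1.0, -0.005, -0.004], [0.005, -0.019, -1.0]]
ft_force: [0.3, -0.2, 0.8]
grip_width: 0.564
```

```bash
python3 -c "
from h import *
s=st();im=save('side','s5.png');save('wrist','w5.png');np.save('s5',im)
c=cv2.resize(im[140:300,230:430],None,fx=4,fy=3.7);cv2.imwrite('pics/s5c.png',c[:,:,::-1])
cs=cam('side')
for th in (2.2,2.4,2.6,2.75,2.9):
  print(th,proj(cs,[[567.5-98*np.cos(th)+3*np.sin(th)*0,-173,168+98*np.sin(th)],[567.5,-173,168]]).round(1).tolist())
"
```

```text
t 5.4 p [ 658.6 -171.9  256.7] ang -1.566 F [ 0.3 -0.2  0.8] M [ 0.008  0.105 -0.04 ] w 49.6 q [-0.43  0.66  0.92  0.    1.54  1.14]
2.2 [[354.6, 163.8], [325.7, 219.0]]
2.4 [[360.7, 168.2], [325.7, 219.0]]
2.6 [[365.2, 174.5], [325.7, 219.0]]
2.75 [[367.6, 180.3], [325.7, 219.0]]
2.9 [[368.9, 186.7], [325.7, 219.0]]
```

View pics/s5c.png

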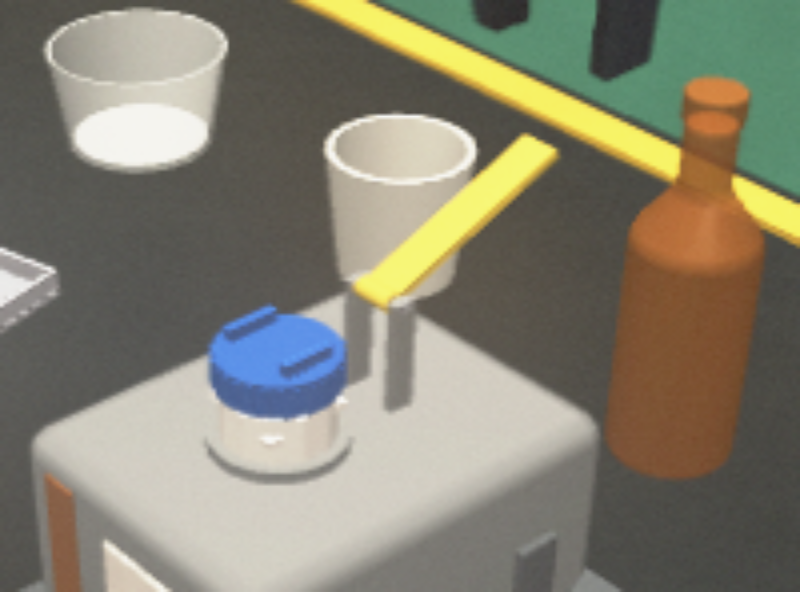

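View pics/w5.png

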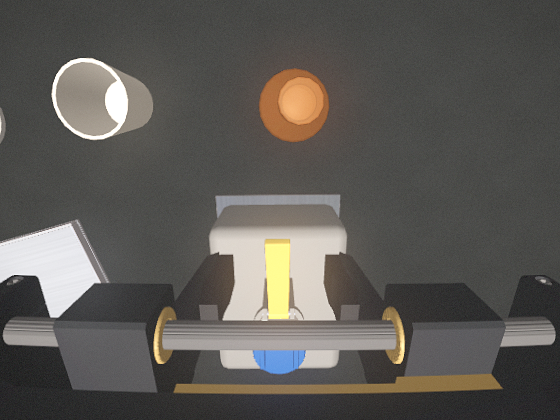

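The tab's end is at (365,179) in the side view. Projecting the hinge line to that point gives about 2.69 rad, which is well past 2.2. Now to the cap.

```bash
python3 -c "
from h import *
go([516,-173,225],-2.4)
im=np.load('s5.npy');m=cv2.inRange(cv2.cvtColor(im,cv2.COLOR_RGB2HSV),(100,120,60),(125,255,255));m[:,:270]=0;m[:,330:]=0;m[:215]=0;m[265:]=0
ys,xs=np.nonzero(m);print(xs.min(),xs.max(),ys.min(),ys.max())
cs=cam('side')
a=np.linspace(0,6.28,60)
for z in(145,163):
  q=proj(cs,[[516+26*np.cos(t),-173+26*np.sin(t),z] for t in a]);print(z,q.min(0),q.max(0))
"
```

```text
turn [-0.011  0.004  0.834] cm [ 0.09 14.18  2.46]
283 315 223 251
145 [283.88692494 233.26203255] [317.30250217 253.46044331]
163 [283.66832128 224.03506193] [317.51446248 243.98359842]
```

Request:
{"api": "jog_arm", "payload": {"rows": [[[-0.01,0,0.83],[0.1,4,0],6.8],[[-0.01,0,0.83],[0.1,9,1],6.8],[[-0.01,0,0.83],[0.1,14.2,2.4],6.8],[[-0.01,0,0.83],[0.1,14.2,2.4],6.8],[[-0.01,0,0.83],[0.1,14.2,2.4],6.8],[[-0.01,0,0.83],[0.1,14.2,2.4],6.8],[[-0.01,0,0.83],[0.1,14.2,2.4],6.8]]}}

```text
time_s: 6.2
tool_pos: [515.1, -172.9, 224.4]
tool_rot: [[-0.735, -0.678, 0.0], [-0.678, 0.735, 0.004], [-0.003, 0.003, -1.0]]
ft_force: [-0.3, 0.1, -0.2]
grip_width: 0.771
```

```bash
python3 -c "
from h import *
st();save('wrist','w6.png');go([516,-172.5,137],-2.4)
c=cam('wrist');a=np.linspace(0,6.28,60);q=proj(c,[[516+26*np.cos(t),-172.5+26*np.sin(t),163] for t in a]);print(q.min(0),q.max(0))
"
```

```text
t 6.2 p [ 515.1 -172.9  224.4] ang -2.397 F [-0.3  0.1 -0.2] M [0.071 0.115 0.027] w 67.9 q [-0.54  0.36  1.46  0.    1.31  1.85]
turn [0.003 0.003 0.006] cm [-0.06 -0.04  8.75]
[243.54157037 193.82131213] [313.05140668 258.58162367]
```

View pics/w6.png

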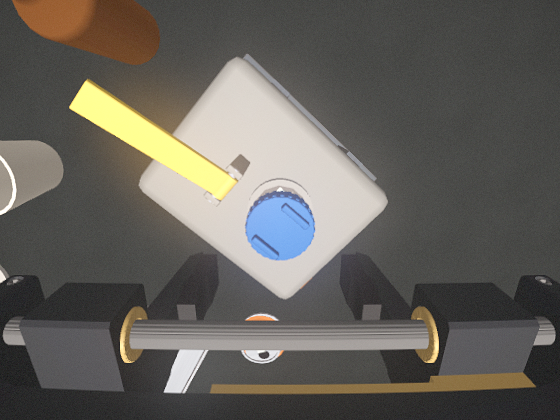

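The cap circle in the wrist view spans columns 245–315 with its bottom edge at row 260. That is about 1 mm from my prediction and puts the axis near (515,−172.7), where the TCP already is. I'll descend straight.

Request:
{"api": "jog_arm", "payload": {"rows": [[[0,0,0],[0,0,4],6.8],[[0,0,0],[0,0,7],6.8],[[0,0,0],[0,0,8.8],6.8],[[0,0,0],[0,0,8.8],6.8],[[0,0,0],[0,0,8.8],6.8]]}}

```text
time_s: 6.75
tool_pos: [515.4, -172.6, 136.8]
tool_rot: [[-0.733, -0.681, 0.0], [-0.681, 0.733, 0.004], [-0.003, 0.003, -1.0]]
ft_force: [0.3, 0.0, 0.0]
grip_width: 0.769
```

```bash
python3 -c "
from h import *
st()"
```

```text
t 6.75 p [ 515.4 -172.6  136.8] ang -2.393 F [0.3 0.  0. ] M [ 0.043  0.111 -0.009] w 67.7 q [-0.54  0.45  1.58  0.    1.11  1.85]
```

Request:
{"api": "jog_arm", "payload": {"rows": [[[0,0,0],[0,0,0],4],[[0,0,0],[0,0,0],4],[[0,0,0],[0,0,0],4],[[0,0,0],[0,0,0],4],[[0,0,0],[0,0,0],4]]}}

```text
time_s: 7.25
tool_pos: [515.5, -173.1, 137.7]
tool_rot: [[-0.733, -0.681, 0.001], [-0.681, 0.733, 0.003], [-0.003, 0.001, -1.0]]
ft_force: [-3.4, -2.3, 6.3]
grip_width: 0.582
```

```bash
python3 -c "
from h import *
st()"
```

```text
t 7.25 p [ 515.5 -173.1  137.7] ang -2.393 F [-3.4 -2.3  6.3] M [-0.286  0.697  0.01 ] w 51.3 q [-0.54  0.45  1.58  0.    1.11  1.85]
```

Request:
{"api": "jog_arm", "payload": {"rows": [[[0,0,-0.08],[0,0,0],4],[[0,0,-0.15],[0,0,0],4],[[0,0,-0.15],[0,0,0],4]]}}

```text
time_s: 7.55
tool_pos: [515.3, -173.2, 137.9]
tool_rot: [[-0.623, -0.782, 0.001], [-0.782, 0.623, 0.003], [-0.003, 0.001, -1.0]]
ft_force: [-3.5, -1.6, 2.4]
grip_width: 0.58
```

```bash
python3 -c "
from h import *
st()"
```

```text
t 7.55 p [ 515.3 -173.2  137.9] ang -2.243 F [-3.5 -1.6  2.4] M [-0.212  0.683 -0.33 ] w 51.1 q [-0.54  0.45  1.58  0.    1.11  1.7 ]
```

Request:
{"api": "jog_arm", "payload": {"rows": [[[0,0,-0.1],[0,0,0],4],[[0,0,-0.2],[0,0,0],4],[[0,0,-0.3],[0,0,0],4],[[0,0,-0.4],[0,0,0],4]]}}

```text
time_s: 7.95
tool_pos: [515.3, -172.7, 138.0]
tool_rot: [[-0.268, -0.963, 0.001], [-0.963, 0.268, 0.004], [-0.004, 0.0, -1.0]]
ft_force: [-2.4, 1.7, 2.0]
grip_width: 0.577
```

```bash
python3 -c "
from h import *
st();save('wrist','w7.png')
im=save('side','s7.png');c=cv2.resize(im[140:300,230:430],None,fx=4,fy=3.7);cv2.imwrite('pics/s7c.png',c[:,:,::-1])"
```

```text
t 7.95 p [ 515.3 -172.7  138. ] ang -1.842 F [-2.4  1.7  2. ] M [ 0.385  0.37  -0.6  ] w 50.9 q [-0.54  0.45  1.58  0.    1.11  1.3 ]
```

View pics/w7.png

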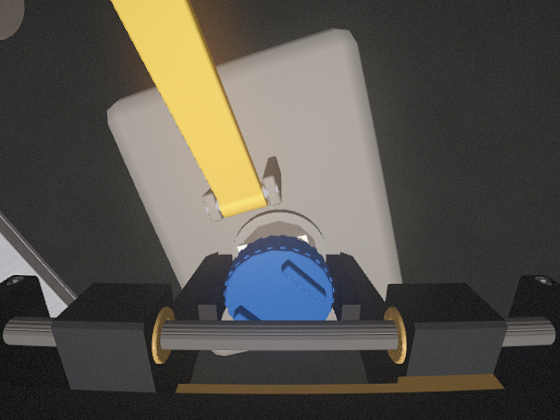

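View pics/s7c.png

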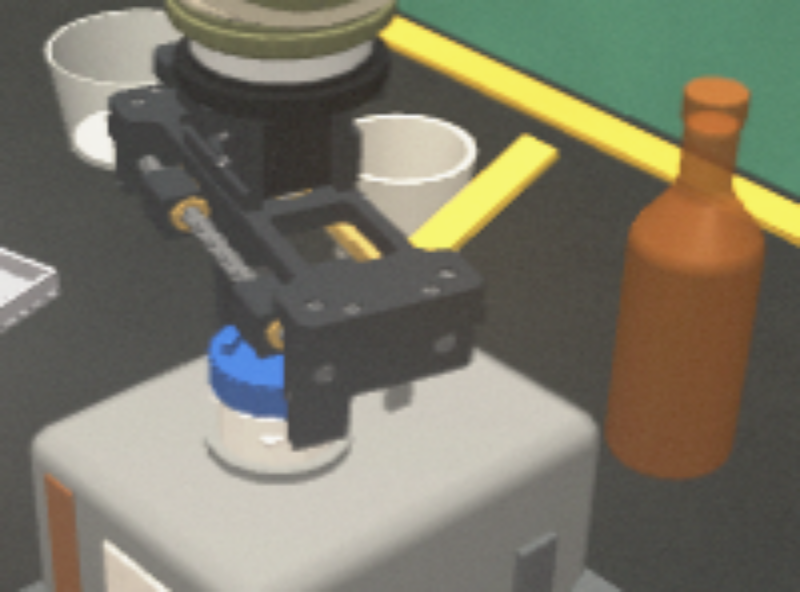

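The ridges keep the same angle in the tool's view, so the cap turns with the fingers without slipping. It has turned 0.55 rad at a drag of about 0.6 N m.

Request:
{"api": "jog_arm", "payload": {"rows": [[[0,0,-0.1],[0,0,0],4],[[0,0,-0.2],[0,0,0],4],[[0,0,-0.28],[0,0,0],4]]}}

```text
time_s: 8.35
tool_pos: [515.4, -172.3, 138.0]
tool_rot: [[0.006, -1.0, 0.001], [-1.0, -0.006, 0.005], [-0.005, -0.001, -1.0]]
ft_force: [-1.5, 3.6, 1.6]
grip_width: 0.579
```

```bash
python3 -c "
from h import *
st()"
```

```text
t 8.35 p [ 515.4 -172.3  138. ] ang -1.565 F [-1.5  3.6  1.6] M [ 0.395  0.444 -0.607] w 51.0 q [-0.54  0.45  1.58  0.01  1.12  1.02]
```

Request:
{"api": "jog_arm", "payload": {"rows": [[[0,0,-0.05],[0,0,0],4],[[0,0,-0.08],[0,0,0],4]]}}

```text
time_s: 8.55
tool_pos: [515.3, -172.2, 138.0]
tool_rot: [[0.083, -0.997, 0.001], [-0.997, -0.083, 0.005], [-0.005, -0.001, -1.0]]
ft_force: [-1.1, 1.4, 1.9]
grip_width: 0.582
```

```bash
python3 -c "
from h import *
st()"
```

```text
t 8.55 p [ 515.3 -172.2  138. ] ang -1.488 F [-1.1  1.4  1.9] M [ 0.205  0.436 -0.566] w 51.3 q [-0.54  0.45  1.58  0.01  1.12  0.94]
```

Request:
{"api": "jog_arm", "payload": {"rows": [[[0,0,-0.03],[0,0,0],4]]}}

```text
time_s: 8.65
tool_pos: [515.3, -172.1, 138.0]
tool_rot: [[0.112, -0.994, 0.001], [-0.994, -0.112, 0.005], [-0.005, -0.002, -1.0]]
ft_force: [-1.4, 1.2, 1.0]
grip_width: 0.582
```

```bash
python3 -c "
from h import *
st()"
```

```text
t 8.65 p [ 515.3 -172.1  138. ] ang -1.459 F [-1.4  1.2  1. ] M [ 0.074  0.474 -0.594] w 51.2 q [-0.54  0.45  1.58  0.01  1.12  0.92]
```

Request:
{"api": "jog_arm", "payload": {"rows": [[[0,0,-0.04],[0,0,0],4]]}}

```text
time_s: 8.75
tool_pos: [515.3, -172.1, 138.0]
tool_rot: [[0.151, -0.989, 0.001], [-0.989, -0.151, 0.006], [-0.005, -0.002, -1.0]]
ft_force: [-1.9, 1.0, 1.5]
grip_width: 0.574
```

```bash
python3 -c "
from h import *
st()"
```

```text
t 8.75 p [ 515.3 -172.1  138. ] ang -1.419 F [-1.9  1.   1.5] M [ 0.086  0.413 -0.57 ] w 50.5 q [-0.54  0.45  1.58  0.01  1.12  0.88]
```

Request:
{"api": "jog_arm", "payload": {"rows": [[[0,0,-0.04],[0,0,0],4]]}}

```text
time_s: 8.85
tool_pos: [515.3, -172.1, 138.0]
tool_rot: [[0.19, -0.982, 0.001], [-0.982, -0.19, 0.006], [-0.005, -0.002, -1.0]]
ft_force: [-1.3, 2.0, 2.2]
grip_width: 0.582
```

```bash
python3 -c "
from h import *
st()"
```

```text
t 8.85 p [ 515.3 -172.1  138. ] ang -1.379 F [-1.3  2.   2.2] M [ 0.142  0.423 -0.639] w 51.3 q [-0.54  0.45  1.58  0.01  1.12  0.84]
```

Request:
{"api": "jog_arm", "payload": {"rows": [[[0,0,-0.03],[0,0,0],4]]}}

```text
time_s: 8.95
tool_pos: [515.3, -172.0, 138.0]
tool_rot: [[0.22, -0.976, 0.001], [-0.976, -0.22, 0.006], [-0.005, -0.002, -1.0]]
ft_force: [-1.6, 0.8, 1.3]
grip_width: 0.581
```

```bash
python3 -c "
from h import *
st()"
```

```text
t 8.95 p [ 515.3 -172.   138. ] ang -1.349 F [-1.6  0.8  1.3] M [ 0.133  0.412 -0.591] w 51.2 q [-0.54  0.45  1.58  0.01  1.12  0.81]
```

Request:
{"api": "jog_arm", "payload": {"rows": [[[0,0,-0.04],[0,0,0],4]]}}

```text
time_s: 9.05
tool_pos: [515.3, -171.9, 138.0]
tool_rot: [[0.259, -0.966, 0.001], [-0.966, -0.259, 0.006], [-0.006, -0.003, -1.0]]
ft_force: [-1.4, 0.7, 2.0]
grip_width: 0.579
```

```bash
python3 -c "
from h import *
st()"
```

```text
t 9.05 p [ 515.3 -171.9  138. ] ang -1.309 F [-1.4  0.7  2. ] M [ 0.11   0.435 -0.561] w 51.0 q [-0.54  0.45  1.58  0.01  1.12  0.77]
```

Request:
{"api": "jog_arm", "payload": {"rows": [[[0,0,-0.04],[0,0,0],4]]}}

```text
time_s: 9.15
tool_pos: [515.2, -171.9, 138.0]
tool_rot: [[0.298, -0.954, 0.001], [-0.954, -0.298, 0.006], [-0.006, -0.003, -1.0]]
ft_force: [-2.1, 1.2, 1.5]
grip_width: 0.577
```

```bash
python3 -c "
from h import *
st()"
```

```text
t 9.15 p [ 515.2 -171.9  138. ] ang -1.268 F [-2.1  1.2  1.5] M [ 0.167  0.493 -0.58 ] w 50.8 q [-0.54  0.45  1.58  0.01  1.12  0.72]
```

Request:
{"api": "jog_arm", "payload": {"rows": [[[0,0,-0.04],[0,0,0],4]]}}

```text
time_s: 9.25
tool_pos: [515.2, -171.8, 138.0]
tool_rot: [[0.337, -0.942, 0.001], [-0.942, -0.337, 0.006], [-0.006, -0.003, -1.0]]
ft_force: [-1.7, 0.9, 2.2]
grip_width: 0.578
```

```bash
python3 -c "
from h import *
st()"
```

```text
t 9.25 p [ 515.2 -171.8  138. ] ang -1.227 F [-1.7  0.9  2.2] M [ 0.111  0.378 -0.553] w 50.9 q [-0.54  0.45  1.58  0.01  1.12  0.68]
```

Request:
{"api": "jog_arm", "payload": {"rows": [[[0,0,-0.04],[0,0,0],4]]}}

```text
time_s: 9.35
tool_pos: [515.2, -171.8, 138.0]
tool_rot: [[0.375, -0.927, 0.001], [-0.927, -0.375, 0.006], [-0.006, -0.003, -1.0]]
ft_force: [-2.1, 1.6, 2.0]
grip_width: 0.58
```

```bash
python3 -c "
from h import *
st()"
```

```text
t 9.35 p [ 515.2 -171.8  138. ] ang -1.186 F [-2.1  1.6  2. ] M [ 0.114  0.407 -0.552] w 51.1 q [-0.54  0.45  1.58  0.01  1.12  0.64]
```

Request:
{"api": "jog_arm", "payload": {"rows": [[[0,0,-0.04],[0,0,0],4]]}}

```text
time_s: 9.45
tool_pos: [515.2, -171.7, 138.0]
tool_rot: [[0.413, -0.911, 0.001], [-0.911, -0.413, 0.007], [-0.006, -0.003, -1.0]]
ft_force: [-1.7, 1.2, 1.8]
grip_width: 0.579
```

```bash
python3 -c "
from h import *
st()"
```

```text
t 9.45 p [ 515.2 -171.7  138. ] ang -1.146 F [-1.7  1.2  1.8] M [ 0.056  0.372 -0.585] w 51.0 q [-0.54  0.45  1.58  0.01  1.12  0.6 ]
```

Request:
{"api": "jog_arm", "payload": {"rows": [[[0,0,-0.04],[0,0,0],4]]}}

```text
time_s: 9.55
tool_pos: [515.1, -171.7, 138.0]
tool_rot: [[0.449, -0.893, 0.001], [-0.893, -0.449, 0.007], [-0.006, -0.004, -1.0]]
ft_force: [-1.4, 1.0, 1.6]
grip_width: 0.582
```

```bash
python3 -c "
from h import *
st()"
```

```text
t 9.55 p [ 515.1 -171.7  138. ] ang -1.105 F [-1.4  1.   1.6] M [ 0.098  0.43  -0.63 ] w 51.3 q [-0.54  0.45  1.58  0.01  1.12  0.56]
```

Request:
{"api": "jog_arm", "payload": {"rows": [[[0,0,-0.03],[0,0,0],4]]}}

```text
time_s: 9.65
tool_pos: [515.1, -171.7, 138.0]
tool_rot: [[0.476, -0.879, 0.001], [-0.879, -0.476, 0.007], [-0.006, -0.004, -1.0]]
ft_force: [-1.5, 1.0, 2.3]
grip_width: 0.577
```

```bash
python3 -c "
from h import *
st()"
```

```text
t 9.65 p [ 515.1 -171.7  138. ] ang -1.074 F [-1.5  1.   2.3] M [ 0.064  0.411 -0.627] w 50.8 q [-0.54  0.45  1.58  0.01  1.12  0.53]
```

Request:
{"api": "jog_arm", "payload": {"rows": [[[0,0,-0.03],[0,0,0],4]]}}

```text
time_s: 9.75
tool_pos: [515.1, -171.7, 138.0]
tool_rot: [[0.503, -0.864, 0.001], [-0.864, -0.503, 0.007], [-0.006, -0.004, -1.0]]
ft_force: [-1.7, 0.9, 1.2]
grip_width: 0.576
```

```bash
python3 -c "
from h import *
st()"
```

```text
t 9.75 p [ 515.1 -171.7  138. ] ang -1.044 F [-1.7  0.9  1.2] M [ 0.059  0.427 -0.636] w 50.7 q [-0.54  0.45  1.58  0.01  1.12  0.5 ]
```

```bash
python3 -c "
from h import *
st();save('wrist','w8.png')"
```

```text
t 9.75 p [ 515.1 -171.7  138. ] ang -1.044 F [-1.7  0.9  1.2] M [ 0.059  0.427 -0.636] w 50.7 q [-0.54  0.45  1.58  0.01  1.12  0.5 ]
```

View pics/w8.png

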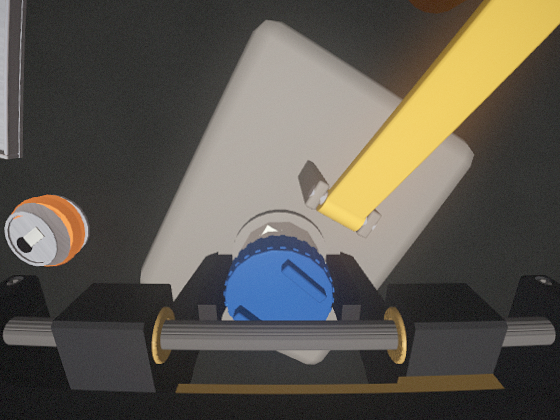

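The ridge is still at (283,262)–(325,302), so there is no slip and the stop isn't reached yet. Continuing.

Request:
{"api": "jog_arm", "payload": {"rows": [[[0,0,-0.04],[0,0,0],4]]}}

```text
time_s: 9.9
tool_pos: [515.0, -171.7, 138.0]
tool_rot: [[0.538, -0.843, 0.001], [-0.843, -0.538, 0.007], [-0.006, -0.004, -1.0]]
ft_force: [-1.9, 0.3, 2.8]
grip_width: 0.579
```

```bash
python3 -c "
from h import *
st()"
```

```text
t 9.9 p [ 515.  -171.7  138. ] ang -1.003 F [-1.9  0.3  2.8] M [ 0.098  0.404 -0.668] w 51.0 q [-0.54  0.45  1.58  0.01  1.12  0.46]
```

Request:
{"api": "jog_arm", "payload": {"rows": [[[0,0,-0.02],[0,0,0],4]]}}

```text
time_s: 10.0
tool_pos: [515.0, -171.6, 138.0]
tool_rot: [[0.554, -0.832, 0.001], [-0.832, -0.554, 0.007], [-0.006, -0.004, -1.0]]
ft_force: [-2.7, 0.5, 1.7]
grip_width: 0.578
```

```bash
python3 -c "
from h import *
st()"
```

```text
t 10.0 p [ 515.  -171.6  138. ] ang -0.983 F [-2.7  0.5  1.7] M [ 0.097  0.432 -0.732] w 50.9 q [-0.54  0.45  1.58  0.01  1.12  0.44]
```

Request:
{"api": "jog_arm", "payload": {"rows": [[[0,0,-0.015],[0,0,0],4]]}}

```text
time_s: 10.1
tool_pos: [515.0, -171.6, 138.0]
tool_rot: [[0.567, -0.824, 0.001], [-0.824, -0.567, 0.007], [-0.006, -0.005, -1.0]]
ft_force: [-1.7, 0.8, 2.0]
grip_width: 0.581
```

```bash
python3 -c "
from h import *
st()"
```

```text
t 10.1 p [ 515.  -171.6  138. ] ang -0.968 F [-1.7  0.8  2. ] M [ 0.066  0.346 -0.68 ] w 51.2 q [-0.54  0.45  1.58  0.01  1.12  0.42]
```

Request:
{"api": "jog_arm", "payload": {"rows": [[[0,0,-0.02],[0,0,0],4]]}}

```text
time_s: 10.2
tool_pos: [515.0, -171.6, 138.0]
tool_rot: [[0.583, -0.812, 0.0], [-0.812, -0.583, 0.007], [-0.006, -0.005, -1.0]]
ft_force: [-1.0, 1.8, 1.1]
grip_width: 0.578
```

```bash
python3 -c "
from h import *
for i in range(1): st()"
```

```text
t 10.2 p [ 515.  -171.6  138. ] ang -0.948 F [-1.   1.8  1.1] M [ 0.094  0.479 -0.712] w 50.9 q [-0.54  0.45  1.58  0.01  1.12  0.4 ]
```

```bash
cat >> h.py <<'E'
def slip(a,b):
    # shift of patch around ridge between pictures
    A=cv2.cvtColor(a,cv2.COLOR_BGR2GRAY);B=cv2.cvtColor(b,cv2.COLOR_BGR2GRAY)
    p=cv2.goodFeaturesToTrack(A[255:310,235:330],20,.02,4).reshape(-1,2)+[235,255]
    q,ok,e=cv2.calcOpticalFlowPyrLK(A,B,p.astype(np.float32).reshape(-1,1,2),None,winSize=(11,11))
    for x,y,o in zip(p,q.reshape(-1,2),ok.ravel()): print(x,np.round(y-x,2),o)
E
python3 -c "
from h import *
s=st();print(s['tau']);save('wrist','w9.png')
slip(cv2.imread('pics/w8.png'),cv2.imread('pics/w9.png'));print();slip(cv2.imread('pics/w7.png'),cv2.imread('pics/w8.png'));st()"
```

```text
t 10.2 p [ 515.  -171.6  138. ] ang -0.948 F [-1.   1.8  1.1] M [ 0.094  0.479 -0.712] w 50.9 q [-0.54  0.45  1.58  0.01  1.12  0.4 ]
[  0.53528756 -43.11463237 -23.14197063  -0.17325753  -0.53525129
  -0.38476855]
[236. 256.] [-0.06  0.05] 1
[325. 263.] [-0.11 -0.11] 1
[324. 258.] [-0.04 -0.01] 1
[316. 259.] [0.11 0.08] 1
[318. 263.] [0.04 0.02] 1
[245. 258.] [-0.09  0.02] 1
[326. 271.] [-0.05 -0.07] 1
[323. 268.] [-0.31 -0.53] 1
[288. 259.] [-0.02 -0.07] 1
[282. 270.] [ 0.06 -0.15] 1
[324. 294.] [ 0.06 -0.01] 1
[240. 305.] [-0.01 -0.1 ] 1
[239. 263.] [-0.04 -0.01] 1
[288. 266.] [-0.   -0.05] 1
[309. 256.] [ 0.03 -0.01] 1
[282. 264.] [ 0.01 -0.07] 1
[323. 288.] [ 0.05 -0.02] 1

[236. 256.] [ 0.02 -0.33] 1
[325. 261.] [0.12 0.27] 1
[316. 259.] [-0.12 -0.11] 1
[318. 263.] [-0.33 -0.36] 1
[244. 257.] [ 0.03 -0.16] 1
[282. 270.] [-0.09 -0.34] 1
[326. 271.] [ 0.03 -0.33] 1
[325. 295.] [-0.12 -0.29] 1
[309. 256.] [-0.   -0.24] 1
[241. 306.] [-0.01 -0.01] 1
[288. 267.] [-0.11 -0.19] 1
[288. 260.] [ 0.05 -0.28] 1
[240. 262.] [-0.05 -0.14] 1
[323. 268.] [ 0.26 -0.  ] 1
[236. 264.] [-0.08 -0.26] 1
[324. 289.] [-0.19 -0.32] 1
[282. 265.] [-0.06 -0.21] 1
[317. 301.] [-0.72 -0.19] 1
[308. 294.] [-6.46 -5.23] 1
[299. 286.] [-12.26 -19.92] 1
t 10.25 p [ 515.  -171.6  138. ] ang -0.947 F [-2.5  0.5  1.8] M [ 0.065  0.475 -0.691] w 50.9 q [-0.54  0.45  1.58  0.01  1.12  0.4 ]
```

Request:
{"api": "jog_arm", "payload": {"rows": [[[0,0,-0.025],[0,0,0],4]]}}

```text
time_s: 10.35
tool_pos: [515.0, -171.6, 138.0]
tool_rot: [[0.605, -0.796, 0.0], [-0.796, -0.605, 0.007], [-0.006, -0.005, -1.0]]
ft_force: [-2.2, 0.9, 1.6]
grip_width: 0.576
```

```bash
python3 -c "
from h import *
for i in range(1): st()"
```

```text
t 10.35 p [ 515.  -171.6  138. ] ang -0.921 F [-2.2  0.9  1.6] M [ 0.134  0.466 -0.669] w 50.8 q [-0.54  0.45  1.58  0.01  1.12  0.38]
```

Request:
{"api": "jog_arm", "payload": {"rows": [[[0,0,-0.03],[0,0,0],4]]}}

```text
time_s: 10.45
tool_pos: [514.9, -171.5, 138.0]
tool_rot: [[0.63, -0.777, 0.0], [-0.777, -0.63, 0.008], [-0.006, -0.005, -1.0]]
ft_force: [-2.9, 1.4, 2.4]
grip_width: 0.581
```

```bash
python3 -c "
from h import *
for i in range(1): st()"
```

```text
t 10.45 p [ 514.9 -171.5  138. ] ang -0.889 F [-2.9  1.4  2.4] M [ 0.093  0.489 -0.754] w 51.2 q [-0.54  0.45  1.58  0.01  1.12  0.35]
```

Request:
{"api": "jog_arm", "payload": {"rows": [[[0,0,-0.02],[0,0,0],4]]}}

```text
time_s: 10.55
tool_pos: [514.9, -171.5, 138.0]
tool_rot: [[0.647, -0.763, 0.0], [-0.763, -0.647, 0.008], [-0.006, -0.005, -1.0]]
ft_force: [-2.7, 2.0, 1.7]
grip_width: 0.58
```

```bash
python3 -c "
from h import *
for i in range(1): print(st()['tau'][5])"
```

```text
t 10.55 p [ 514.9 -171.5  138. ] ang -0.868 F [-2.7  2.   1.7] M [ 0.115  0.434 -0.724] w 51.1 q [-0.54  0.45  1.58  0.01  1.12  0.32]
-0.5262766778469086
```

Request:
{"api": "jog_arm", "payload": {"rows": [[[0,0,-0.02],[0,0,0],4]]}}

```text
time_s: 10.65
tool_pos: [514.9, -171.5, 138.0]
tool_rot: [[0.663, -0.749, 0.0], [-0.749, -0.663, 0.008], [-0.006, -0.005, -1.0]]
ft_force: [-2.2, 0.3, 1.9]
grip_width: 0.578
```

```bash
python3 -c "
from h import *
for i in range(1): print(st()['tau'][5])"
```

```text
t 10.65 p [ 514.9 -171.5  138. ] ang -0.846 F [-2.2  0.3  1.9] M [ 0.162  0.461 -0.684] w 50.9 q [-0.54  0.45  1.58  0.01  1.12  0.3 ]
-0.45055707916617393
```

Request:
{"api": "jog_arm", "payload": {"rows": [[[0,0,-0.03],[0,0,0],4]]}}

```text
time_s: 10.75
tool_pos: [514.9, -171.5, 138.0]
tool_rot: [[0.686, -0.727, 0.0], [-0.727, -0.686, 0.008], [-0.006, -0.005, -1.0]]
ft_force: [-1.7, 0.4, 1.7]
grip_width: 0.579
```

```bash
python3 -c "
from h import *
print(st()['tau'][5]);save('wrist','w10.png');slip(cv2.imread('pics/w9.png'),cv2.imread('pics/w10.png'))"
```

```text
t 10.75 p [ 514.9 -171.5  138. ] ang -0.814 F [-1.7  0.4  1.7] M [ 0.101  0.526 -0.816] w 51.0 q [-0.54  0.45  1.58  0.01  1.12  0.27]
-0.34979249350726604
[236. 256.] [-0.01 -0.  ] 1
[325. 261.] [0.09 0.16] 1
[316. 259.] [-0.  0.] 1
[319. 262.] [0.05 0.09] 1
[245. 258.] [ 0.13 -0.13] 1
[326. 271.] [0.16 0.16] 1
[288. 260.] [0.06 0.  ] 1
[282. 270.] [-0.06  0.12] 1
[323. 268.] [0.13 0.09] 1
[325. 295.] [-0.05 -0.03] 1
[239. 263.] [ 0.03 -0.09] 1
[240. 305.] [-0.06 -0.09] 1
[309. 256.] [-0.11 -0.09] 1
[288. 266.] [ 0.14 -0.05] 1
[323. 288.] [-0.01  0.03] 1
[309. 294.] [-5.54 -4.83] 1
[282. 264.] [-0.05  0.11] 1
[287. 276.] [-0.08  0.25] 1
[298. 285.] [0.34 0.14] 1
```

Request:
{"api": "jog_arm", "payload": {"rows": [[[0,0,-0.015],[0,0,0],4]]}}

```text
time_s: 10.9
tool_pos: [514.8, -171.4, 138.0]
tool_rot: [[0.698, -0.716, 0.0], [-0.716, -0.698, 0.008], [-0.006, -0.006, -1.0]]
ft_force: [-1.1, 1.3, 1.9]
grip_width: 0.58
```

```bash
python3 -c "
from h import *
print(st()['tau'][5])"
```

```text
t 10.9 p [ 514.8 -171.4  138. ] ang -0.798 F [-1.1  1.3  1.9] M [ 0.145  0.488 -1.016] w 51.1 q [-0.54  0.45  1.58  0.01  1.12  0.25]
-0.6901226565241814
```

The torque jumped to 1.02 N m within 0.015 rad at about 1.6 rad of turn, so this is the stop. Easing the twist off.

Request:
{"api": "jog_arm", "payload": {"rows": [[[0,0,0.045],[0,0,0],4]]}}

```text
time_s: 11.0
tool_pos: [514.9, -171.5, 138.1]
tool_rot: [[0.666, -0.746, 0.0], [-0.746, -0.666, 0.008], [-0.005, -0.005, -1.0]]
ft_force: [-1.0, 1.3, 4.4]
grip_width: 0.576
```

```bash
python3 -c "
from h import *
print(st()['tau'][5])"
```

```text
t 11.0 p [ 514.9 -171.5  138.1] ang -0.841 F [-1.   1.3  4.4] M [0.145 0.23  0.137] w 50.8 q [-0.54  0.45  1.58  0.01  1.12  0.3 ]
-0.9664915502071381
```

Request:
{"api": "jog_arm", "payload": {"rows": [[[0,0,0],[0,0,-0.1],4],[[0,0,0],[0,0,-0.15],4]]}}

```text
time_s: 11.2
tool_pos: [515.0, -171.5, 139.7]
tool_rot: [[0.668, -0.744, 0.0], [-0.744, -0.668, 0.007], [-0.005, -0.005, -1.0]]
ft_force: [-1.9, 1.7, 2.0]
grip_width: 0.581
```

```bash
python3 -c "
from h import *
st()"
```

```text
t 11.2 p [ 515.  -171.5  139.7] ang -0.84 F [-1.9  1.7  2. ] M [ 0.143  0.375 -0.167] w 51.1 q [-0.54  0.45  1.58  0.01  1.12  0.3 ]
```

No pull is felt. Continuing to lift in small steps.

Request:
{"api": "jog_arm", "payload": {"rows": [[[0,0,0],[0,0,-0.1],4],[[0,0,0],[0,0,-0.2],4],[[0,0,0],[0,0,-0.3],4]]}}

```text
time_s: 11.5
tool_pos: [514.9, -171.5, 142.5]
tool_rot: [[0.668, -0.744, 0.0], [-0.744, -0.668, 0.007], [-0.005, -0.005, -1.0]]
ft_force: [-0.3, -0.1, -1.4]
grip_width: 0.576
```

```bash
python3 -c "
from h import *
st();save('wrist','w11.png');im=save('side','s11.png');c=cv2.resize(im[140:300,230:430],None,fx=4,fy=3.7);cv2.imwrite('pics/s11c.png',c[:,:,::-1])"
```

```text
t 11.5 p [ 514.9 -171.5  142.5] ang -0.839 F [-0.3 -0.1 -1.4] M [-0.014  0.183 -0.043] w 50.7 q [-0.54  0.45  1.57  0.01  1.13  0.3 ]
```

View pics/s11c.png

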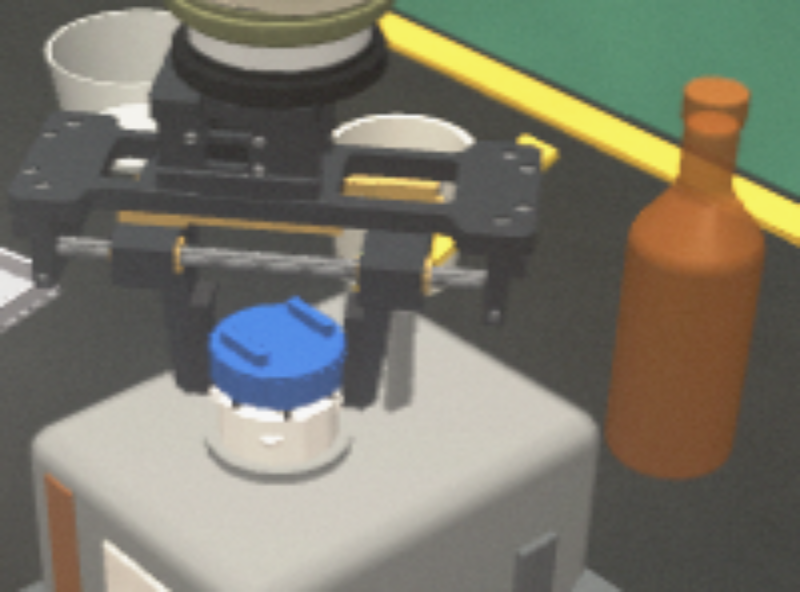

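The cap has risen with the fingers (gap visible at about (270,400) in the crop) and the forces are near zero, so it is free. I'll lift it straight out, slowly at first.

Request:
{"api": "jog_arm", "payload": {"rows": [[[0,0,0],[0,0,-0.6],4],[[0,0,0],[0,0,-1.2],4],[[0,0,0],[0,0,-2],4],[[0,0,0],[0,0,-3.2],4],[[0,0,0],[0,0,-5],4],[[0,0,0],[0,0,-7],4],[[0,0,0],[0,0,-8],4],[[0,0,0],[0,0,-8],4]]}}

```text
time_s: 12.4
tool_pos: [515.4, -172.4, 224.4]
tool_rot: [[0.668, -0.744, 0.003], [-0.744, -0.668, 0.006], [-0.002, -0.006, -1.0]]
ft_force: [-1.2, -0.1, -0.9]
grip_width: 0.579
```

```bash
python3 -c "
from h import *
s=st();im=save('side','s12.png');go([490,180,220],s['tool_rot'][0,0]*0-0.84+0.3)"
```

```text
t 12.4 p [ 515.4 -172.4  224.4] ang -0.839 F [-1.2 -0.1 -0.9] M [-0.059  0.119 -0.014] w 51.0 q [-0.54  0.36  1.46  0.01  1.31  0.3 ]
turn [-0.006  0.003 -0.299] cm [-27.87 -21.66   0.55]
```

View pics/s12.png

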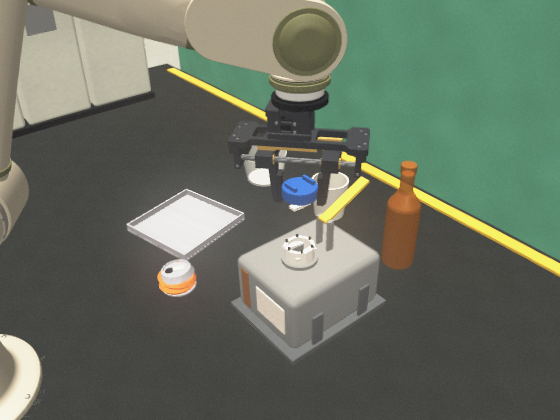

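Request:
{"api": "jog_arm", "payload": {"rows": [[[0,0,0],[-3,-2.3,0],4],[[0,0,0],[-7,-5.4,0],4],[[0,0,0],[-11,-8.5,0],4],[[0,0,0],[-15,-11.6,0],4],[[0,0,0],[-19,-14.7,0],4],[[0,0,0],[-23,-17.9,0],4],[[0,0,0],[-26.5,-20.6,0],4],[[0,0,0],[-27.9,-21.7,0],4]]}}

```text
time_s: 13.25
tool_pos: [488.8, 183.9, 224.5]
tool_rot: [[0.671, -0.742, -0.001], [-0.742, -0.671, 0.007], [-0.006, -0.004, -1.0]]
ft_force: [0.2, -1.6, -0.4]
grip_width: 0.577
```

```bash
python3 -c "
from h import *
s=st();im=save('side','s13.png');print(proj(cam('side'),[[490,180,4],[490,180,158+65]]));go([490,180,18],-.84)"
```

```text
t 13.25 p [488.8 183.9 224.5] ang -0.836 F [ 0.2 -1.6 -0.4] M [-0.039  0.113 -0.025] w 50.8 q [0.13 0.32 1.53 0.01 1.29 0.97]
[[187.38913779 223.08960904]
 [173.92633873 130.05944069]]
turn [-0.005  0.006  0.005] cm [ 0.54  0.32 20.64]
```

View pics/s13.png

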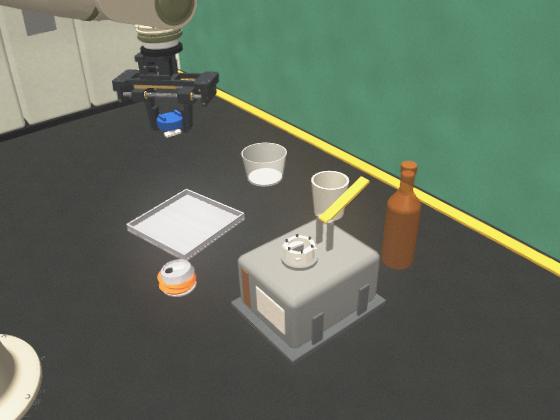

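The tray's centre projects to (187,223), which matches the picture. Lowering the cap.

Request:
{"api": "jog_arm", "payload": {"rows": [[[0,0,0],[0.5,0.3,3],4],[[0,0,0],[0.5,0.3,7],4],[[0,0,0],[0.5,0.3,11],4],[[0,0,0],[0.5,0.3,15],4],[[0,0,0],[0.5,0.3,18],4],[[0,0,0],[0.5,0.3,19.5],4],[[0,0,0],[0.5,0.3,20],4],[[0,0,0],[0.5,0.3,20],4]]}}

```text
time_s: 14.1
tool_pos: [489.5, 180.0, 23.9]
tool_rot: [[0.671, -0.742, -0.002], [-0.742, -0.671, 0.007], [-0.007, -0.003, -1.0]]
ft_force: [0.3, 0.0, 0.4]
grip_width: 0.58
```

Request:
{"api": "jog_arm", "payload": {"rows": [[[0,0,0],[0,0,0.3],4],[[0,0,0],[0,0,0.5],4]]}}

```text
time_s: 14.3
tool_pos: [489.8, 179.9, 19.4]
tool_rot: [[0.671, -0.742, -0.001], [-0.742, -0.671, 0.008], [-0.006, -0.004, -1.0]]
ft_force: [-0.6, -0.4, -0.5]
grip_width: 0.578
```

```bash
python3 -c "
from h import *
s=st()"
```

```text
t 14.3 p [489.8 179.9  19.4] ang -0.836 F [-0.6 -0.4 -0.5] M [-0.023  0.105  0.005] w 50.9 q [0.12 0.59 1.73 0.01 0.82 0.95]
```

Request:
{"api": "jog_arm", "payload": {"rows": [[[0,0,0],[0,0,0.2],4],[[0,0,0],[0,0,0.35],4],[[0,0,0],[0,0,0.4],4]]}}

```text
time_s: 14.6
tool_pos: [489.9, 180.0, 15.4]
tool_rot: [[0.671, -0.742, -0.001], [-0.742, -0.671, 0.008], [-0.006, -0.005, -1.0]]
ft_force: [-0.1, 0.1, -1.1]
grip_width: 0.575
```

```bash
python3 -c "
from h import *
s=st();im=save('side','s14.png');c=cv2.resize(im[120:280,90:290],None,fx=4,fy=3.7);cv2.imwrite('pics/s14c.png',c[:,:,::-1])"
```

```text
t 14.6 p [489.9 180.   15.4] ang -0.835 F [-0.1  0.1 -1.1] M [-0.059  0.139 -0.   ] w 50.7 q [0.12 0.6  1.73 0.01 0.81 0.95]
```

View pics/s14c.png

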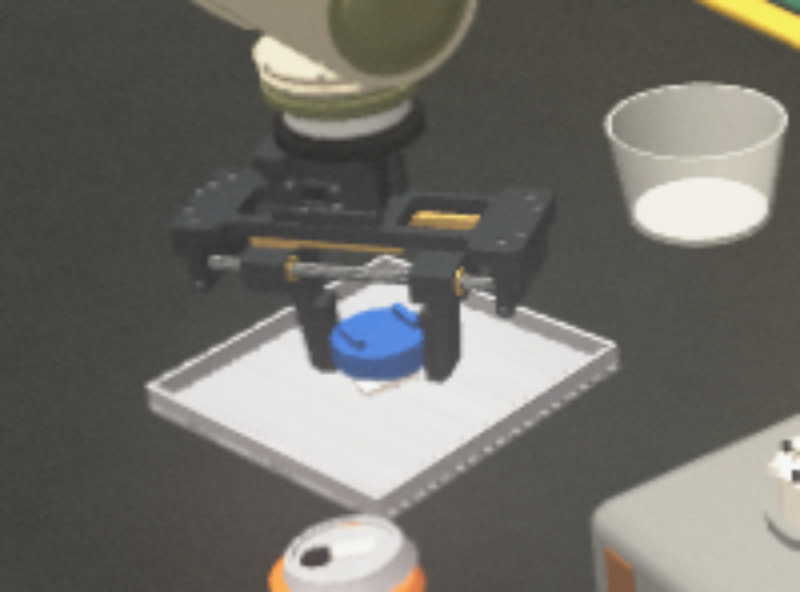

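The cap is held mid-tray, a few mm above the floor. I'll lower it a little more and then release.

Request:
{"api": "jog_arm", "payload": {"rows": [[[0,0,0],[0,0,0.1],4],[[0,0,0],[0,0,0.2],4],[[0,0,0],[0,0,0.2],4]]}}

```text
time_s: 14.95
tool_pos: [490.0, 180.0, 13.7]
tool_rot: [[0.671, -0.742, -0.001], [-0.742, -0.671, 0.008], [-0.006, -0.005, -1.0]]
ft_force: [-0.8, 0.3, 3.2]
grip_width: 0.582
```

Request:
{"api": "jog_arm", "payload": {"rows": [[[0,0,0],[0,0,0],5.6],[[0,0,0],[0,0,0],6.5],[[0,0,0],[0,0,0],7.5],[[0,0,0],[0,0,0],7.5],[[0,0,0],[0,0,0],7.5]]}}

```text
time_s: 15.45
tool_pos: [490.0, 180.1, 13.7]
tool_rot: [[0.671, -0.742, -0.001], [-0.742, -0.671, 0.008], [-0.006, -0.005, -1.0]]
ft_force: [-0.0, -0.2, 0.2]
grip_width: 0.849
```

```bash
python3 -c "
from h import *
s=st();im=save('side','s15.png');c=cv2.resize(im[120:280,90:290],None,fx=4,fy=3.7);cv2.imwrite('pics/s15c.png',c[:,:,::-1])"
```

```text
t 15.45 p [490.  180.1  13.7] ang -0.835 F [-0.  -0.2  0.2] M [-0.044  0.12   0.006] w 74.8 q [0.12 0.6  1.73 0.01 0.81 0.95]
```

View pics/s15c.png

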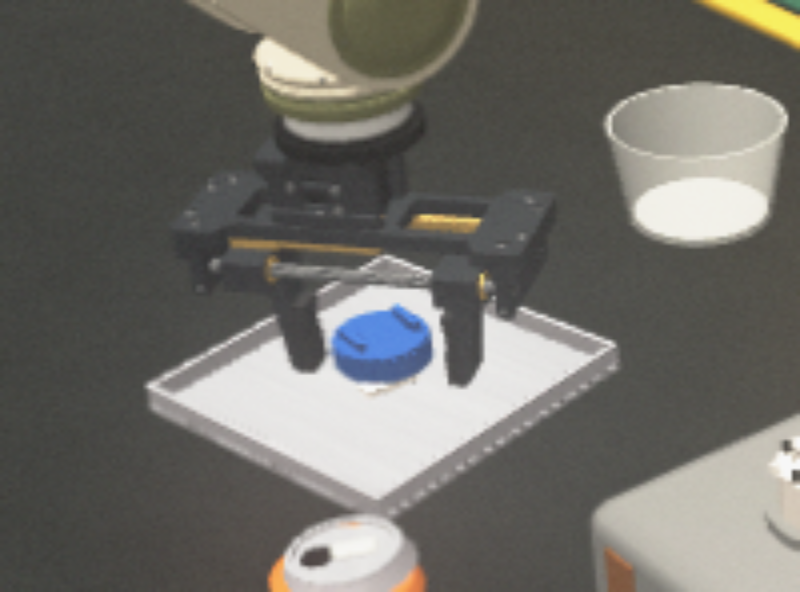

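The floor contact was felt at 3 N. The cap now stands free in the tray, so I'll retreat straight up.

Request:
{"api": "jog_arm", "payload": {"rows": [[[0,0,0],[0,0,-1.5],7.5],[[0,0,0],[0,0,-4],7.5],[[0,0,0],[0,0,-8],7.5],[[0,0,0],[0,0,-12],7.5],[[0,0,0],[0,0,-16],7.5],[[0,0,0],[0,0,-18],7.5],[[0,0,0],[0,0,-18],7.5],[[0,0,0],[0,0,-18],7.5]]}}

```text
time_s: 16.3
tool_pos: [489.7, 178.6, 192.8]
tool_rot: [[0.671, -0.742, -0.001], [-0.742, -0.671, 0.008], [-0.007, -0.004, -1.0]]
ft_force: [-0.3, -0.5, -1.2]
grip_width: 0.856
```

```bash
python3 -c "
from h import *
s=st();save('side','s16.png');im=save('wrist','w16.png')
t=save('top','t16.png')
m=cv2.inRange(cv2.cvtColor(im,cv2.COLOR_RGB2HSV),(100,120,60),(125,255,255));ys,xs=np.nonzero(m);c=cam('wrist');print(xs.min(),xs.max(),ys.min(),ys.max());print(onz(c,(xs.min()+xs.max())/2,(ys.min()+ys.max())/2,35))"
```

```text
t 16.3 p [489.7 178.6 192.8] ang -0.835 F [-0.3 -0.5 -1.2] M [-0.076  0.086  0.01 ] w 75.4 q [0.12 0.34 1.58 0.01 1.22 0.95]
255 303 172 218
[488.92356222 179.46251129  35.        ]
```

View pics/s16.png

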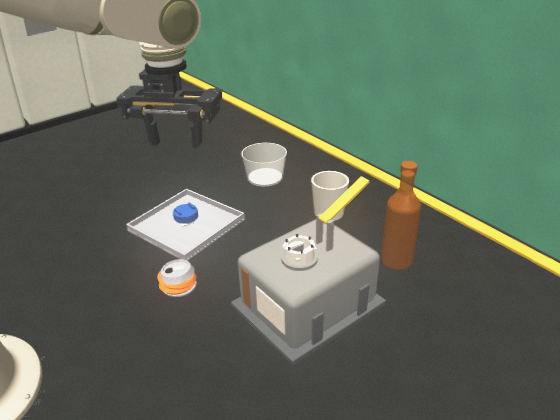

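View pics/t16.png

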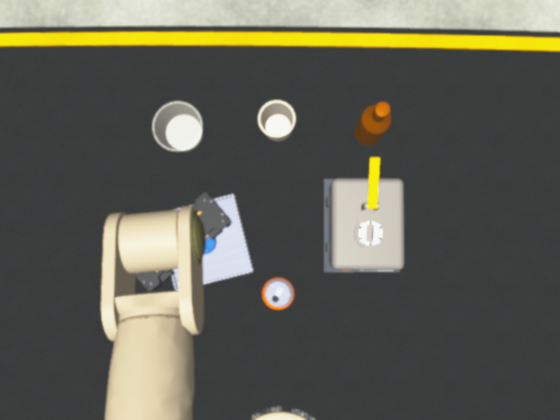

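The cap rests at (489,179), at the tray's centre. The tab lies back at (375,158)–(371,208) in the top view, and the other objects are at the same pixels as at the start. I'm handing in.

```bash
python3 -c "
from station import r
print(r.sign_off())"
```

```text
the job is handed in; nothing more can be done
None
```

I flipped the yellow tab to the back, unscrewed the blue cap to its stop and lifted it off. I then lowered it into the drip tray, let go and handed the job in at about 16 s; no verdict was reported.

**Last checks**
- **Tab:** it lies back at about 2.7 rad, measured once from the side view just after I let go of it. The later pictures show it still lying back.
- **Cap:** it sits at about (489, 179) mm, within 2 mm of the tray centre I measured. I felt about 3 N of floor contact before letting go. It stands upright on its stem in the final side view.
- **Other objects:** the bottle, cup, deli container and can look to be at the same pixels as at the start.
- **Robot:** it is clear of everything, with the wrist force near zero.

**Disagreements and rough spots**
- **Torque:** the drag crept up from about 0.57 to 0.7–0.75 N m during unscrewing. The wrist pictures showed no slip. At about 1.6 rad it jumped to 1.02 N m, and I eased off at once. That is 0.2 N m over the previous reading and about 0.3 N m over the late drag, but some 0.4–0.5 N m over the early drag. Measured from the early drag, it passes the 0.35 N m limit.
- **Tab flip:** the pinch slid a little near the end of the flip. The opening fell from 17 to 14 mm with up to about 19 N at the wrist, and the tab stayed back.
- **Camera fits:** the views differed by 1–2 mm.

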